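Clamp a fired beaker for foot grinding with a click-torque knob

ROBOT

A 6-joint arm with a two-finger parallel gripper is mounted at the origin on the work surface. World frame = base frame: x ahead of the robot, y to its left, z up, the work surface at z = 0. Lengths are in mm, angles in rad, forces in N, time in s.
With the tool pointing down it reaches from about 275 to 825 mm from the base axis. Payload 4.9 kg.
Tool frame: the origin (TCP) lies at the very end of the fingers, on their centre line; the grasp point (between the pads) lies 19 mm behind it (manip.grasp_offset is the distance from the TCP to the grasp point, in mm); z points along the fingers, y is the direction in which the jaws open and shut (so a half turn about z gives the same grasp; the last joint's range is limited). The gripper opens to 85 mm and grips with 20 to 120 N. Pads are 22 mm wide; open, the fingers measure 114 mm over their backs; the gripper's body (76 mm by 85 mm) begins 54 mm behind the grasp point. The pads swing forward as they close: fully open they stand 13 mm farther back than shut.
Start: joints at [-1.237, 0.326, -0.193, 1.052, 0, 1.437], TCP at [248.022, -490.921, 231.281] pointing down, gripper open.
Joint ranges: [-2.65, 2.65], [-0.97, 1.79], [-1.3, 1.35], [-1.93, 2.1], [-1.47, 1.37], [-3.14, 3.14]. Speed limits (rad/s): [2.57, 2.57, 3.14, 3.14, 3.14, 3.14].

INTERFACE

Orientations are given as a rotation vector (axis times angle).
In Python, from plant import manip, capture, hand_in, find_in, masks_of, place_of gives the robot as it stands.
- The arm moves only by the tool drive_tool, never from a script. Its argument "series" is a list of rows, each an object with "slide": the shift along the tool's x, y, z in m, a list of three; "roll": the turn about the tool's z in rad; "jaw": the closure, from 0 (fully open) to 1 (shut). A call has 1 to 10 rows; each row is the pose to reach, as a shift and turn from the pose commanded when the call began, along the tool's axes at that moment; what a row does not reach only later rows make up. A row lasts 1/10 s, in which the tool goes at most 50 mm and 8.59 degrees, less where a joint would pass 70% of its speed; a pose out of reach is approached as far as the arm can. A call with a gripper value outside its range is refused whole. The fingers move at their own pace and stop on an object; "force" is the grip in N (left out, the last holds). Time passes only in rows, so rows that repeat a pose let the fingers close. It gives the time, the measured TCP pose, the force and the opening at its end, in the units of the state.
- manip.sense(): the state, without advancing time (a new reading comes with each control period).
- capture(name): name is "scene" or "top" or "wrist"; returns a dict with "color" (420x560x3 uint8, red, green, blue), "K" (3x3 intrinsics, pixels), "rvec" (rotation vector, rad) and "tvec" (3), from world to camera coordinates, as OpenCV has them. Camera axes: x right, y down, z forward; pixel columns grow to the right and rows downward; lengths in mm; the calibration is good to about 2 mm. The wrist camera is an equidistant fisheye: a pixel r from the principal point sees the ray r / f radians off the axis. A picture is of the moment at which its call begins. There is no depth.
- hand_in(): hands the job in, once; it reports no verdict.
Trained networks look in a picture, given as the dict that the camera call returned (one of the last four; its "shot" number tells which), for a name from the list of things; names that differ only in an ending like _2 or _b are one class to them, and where a whole thing is asked for, a point or a joint stands for the part that bears it (a point fixed in the world has none). Each returns a list of dicts, best first, with "p" (0 to 1); they miss things now and then, are a little off and sometimes report something else, mostly with a low value. They report only what shows in the picture. A call takes as long as a camera call.
- find_in(picture, thing): "xyz" ([x, y, z] in mm, in world coordinates, good to about 4 mm: the middle of the surface that is visible of it).
- masks_of(picture, thing): "pixels" (420x560 bool, what is visible of it).
- place_of(picture, thing): "xyz" ([x, y, z] in mm, in world coordinates, good to about 4 mm: a listed point, or the origin of a listed thing).
The state is a dict: "clock": time; "q": joint angles; "joint_velocities": joint speeds; "joint_torque": joint torques, N m; "ee_pos": TCP position; "tool_rot": TCP orientation; "ft_force": force on the tool from outside, world axes, zero at the start; "wrist_torque": the same for the moment, N m; "gripper_width": opening from 0.0 (shut) to 1.0 (fully open).
Only numpy, scipy, OpenCV 4.12 (cv2) and the standard library are available. Lean on these libraries where they do the work, as an engineer would, in place of code of your own. Each camera call takes 0.05 s, during which the arm holds its last target. There are 200 camera calls.

TASK

Stand the straight-sided beaker, foot still upwards, on the bed of the grinding clamp between the V rest and the shoe, centred before the V so that it will be pushed home, and let go of it. Then turn the round knob clockwise until its slip clutch clicks (the resistance builds up, then drops away) and stop there: forcing it on past the click would crack the beaker. Set the beaker down gently, and leave the other ware and tools where they are.

Things in the scene. Friction and masses are not known exactly. Their poses are not given: they have to be found in the camera images.
- beaker_center (a point): centre (half-way up) of the beaker to clamp: plain straight-sided round pot of unglazed buff clay, no handle, upside down on a ware board (18 mm thick). 56 mm across, 90 mm high (top 10 mm narrows to a 47 mm foot ring), 0.18 to 0.35 kg; z is its axis, up. A mug of similar clay with a handle stands on the board's other end; either may have either end
- jig_bed (a point): point on the top face of the clamp's bed, on its middle line. Bed: aluminium plate 100 x 290 mm, 15 mm thick, fixed to the table, long along its y axis, z up. In this frame the gear block with the knob stands at y = +0.14 (62 x 70 mm, top 40 mm above the bed), the shoe moves along y, the V rest is at negative y
- rest_v (a point): corner of the V rest, on the bed: two upright rubber-faced walls, 34 mm high, 38 mm long, meeting here at 90 degrees, open towards the shoe, symmetric about +y (axes as jig_bed). Fixed elsewhere along the bed each time; it centres little by itself. A beaker home in the V has its axis 39.6 mm along +y from this corner; the shoe starts 74 to 88 mm from it, leaving 6 to 20 mm of slack
- shoe_face (a point): centre of the shoe's rubber face (44 x 34 mm, 19.5 mm above the bed), facing the V rest; axes as the bed. Geared to the knob, it creeps along -y until the beaker is tight. Then the knob's clutch slips: torque climbs to 0.34 N m, then falls below 0.1 N m about 0.4 rad later: the click. Some 0.15 rad after the lowest torque the clutch meets a hard stop and turning on overloads the beaker
- knob_grip (a point): point on the upright axis of the knob, inside its cap: black ribbed round cap 40 mm across, 33 mm high; 71 mm above the bed, 12 mm below the cap's top, 25 mm above the 58 mm wide aluminium collar under it; 140 mm along +y from jig_bed. Axes as the bed (it does not turn). Clockwise from above closes the shoe, running free (0.1 N m) for at least 0.6 rad; any grasp angle does; stays where let go
- jig: the whole clamp (bed, gear block, knob, shoe); origin under the middle of the bed on the table, axes as jig_bed, which lies 50 mm along -y and 15 mm above it
- rest: the V rest; origin and axes at rest_v
- shoe: the moving shoe; origin 19 mm below shoe_face
- beaker: the beaker; origin at the centre of its underside (its rim), z up
- mug: bystander: mug with handle, 72 mm across, 85 mm high, origin under its centre
- bowl: bystander: small bowl 110 mm across, 50 mm high
- jar: bystander: closed jar, 60 mm across, 90 mm high
- prop: bystander: clay kiln prop, 40 mm across, 50 mm high
- brush: bystander: brush lying on the table, 200 mm long
- turner: bystander: turning tool with yellow handle lying on the table, 150 mm long
- rib: bystander: flat wooden rib, 100 x 55 x 6 mm

How it is judged (in metres and radians):
On the way, in this order (a step that is already met when the one before it is completed fails the run):
1. the beaker stands upright on the bed between V rest and shoe, let go, not yet gripped (z of beaker in the frame of jig between 0.012 and 0.018 m and x of beaker in the frame of rest between -0.02 and 0.02 m and y of beaker in the frame of rest between 0.03 and 0.07 m and angle between beaker's own z axis and vertical below 0.06 rad and contact force between the fingers and beaker below 0.1 N and contact force between shoe and beaker below 5 N), for 0.2 s.
2. the knob has been turned up to its click: the shoe has pressed the beaker with the set force (contact force between shoe and beaker above 24 N and contact force between rest and beaker above 8 N), for 0.05 s.
At the end, for the whole second after the job is handed in: The beaker stands upright (within 0.06 rad) and at rest on the bed, home in the V (its axis within 45 mm of the V's corner), still held by the shoe with over 5 N and against the rest with over 3 N after the knob was let go (z of beaker in the frame of jig between 0.012 and 0.018 m and angle between beaker's own z axis and vertical below 0.06 rad and horizontal distance between beaker and rest below 0.045 m and linear speed of beaker below 0.01 m/s and contact force between shoe and beaker above 5 N and contact force between rest and beaker above 3 N); the robot touches nothing.
It fails at once if the knob is forced on past the click and the shoe crushes the beaker with more than 40 N (contact force between shoe and beaker above 40 N).
It fails at once if the brittle beaker is dropped or pressed on the clamp with more than 60 N (contact force between jig and beaker above 60 N).
It fails at once if other ware or tools are moved by more than 20 mm (distance of any of mug, bowl, jar, prop, brush, turner, rib from where it was at the start of the episode above 0.02 m).
It also fails if it takes over 64 s, if anything falls off the work surface, if the arm or the gripper's body presses on something with over 40 N, if the wrist force passes 120 N, or if a joint passes its speed limit or range.

## Working session

There is one attempt and no reset: what is moved stays moved. The work goes in short steps, Python scripts to look and compute and a tool call to move; the robot and the scene stay as the last step left them, time stands still between calls to the robot, and variables do not carry over. Pictures are saved under pics/ and viewed, about 8 in all and at most 12, crops included, and the job is handed in when it is done.

Besides the shell and the picture viewer there is one more tool, called after "Request:" by a JSON object that holds its "method" and its "body". drive_tool: Moves the arm, as the interface text tells. Its arguments: {"type":"object","properties":{"series":{"type":"array","items":{"type":"object","properties":{"slide":{"type":"array","items":{"type":"number"}},"roll":{"type":"number"},"jaw":{"type":"number"}}}},"force":{"type":"number"}},"required":["series"]}

```bash
ls; mkdir -p pics
python3 - <<'E'
from plant import manip,capture,find_in,place_of
import cv2,numpy as np
print(manip.sense()); print(manip.grasp_offset)
for c in ["scene","top"]:
    p=capture(c); cv2.imwrite(f"pics/{c}0.png",p["color"][:,:,::-1])
    for t in ["beaker_center","jig_bed","rest_v","shoe_face","knob_grip","beaker","mug","jig"]:
        print(c,t,[(np.round(r["xyz"]).tolist(),round(r["p"],2)) for r in place_of(p,t)[:2]])
    for t in ["bowl","jar","prop"]:
        print(c,t,[(np.round(r["xyz"]).tolist(),round(r["p"],2)) for r in find_in(p,t)[:2]])
E
```

```text
pics
{'clock': 0.0, 'q': array([-1.23719399e+00,  3.26945424e-01, -1.93578040e-01,  1.05204803e+00,
        1.92303474e-05,  1.43661229e+00]), 'joint_velocities': array([-0.00018182,  0.00039459, -0.00127036,  0.00011129, -0.00125842,
       -0.00139466]), 'joint_torque': array([ 4.53233242e-04, -4.43401587e+01,  2.62438560e+01,  1.55208888e-02,
       -6.21979575e-05, -1.25434835e-05]), 'ee_pos': array([ 247.82716633, -490.33100857,  230.50324897]), 'tool_rot': array([-3.05433155e+00, -7.27705938e-01,  2.47374389e-04]), 'ft_force': array([-0.27662569,  0.3101967 , -0.26225786]), 'wrist_torque': array([-0.01632448, -0.02788605,  0.01507992]), 'gripper_width': 0.9986027964870496}
18.700000000000003
scene beaker_center [([714.0, 264.0, 1.0], 0.74), ([587.0, -290.0, 66.0], 0.66)]
scene jig_bed [([511.0, 6.0, 16.0], 0.88)]
scene rest_v [([500.0, -27.0, 14.0], 0.9), ([498.0, -29.0, 19.0], 0.57)]
scene shoe_face [([528.0, 58.0, 39.0], 0.52)]
scene knob_grip [([547.0, 131.0, 86.0], 0.9), ([498.0, -30.0, 18.0], 0.74)]
scene beaker [([586.0, -292.0, 18.0], 0.76)]
scene mug [([461.0, -297.0, 17.0], 0.59), ([420.0, 309.0, -0.0], 0.4)]
scene jig [([527.0, 48.0, 3.0], 0.9)]
scene bowl [([747.0, -134.0, 24.0], 0.97)]
scene jar [([726.0, 269.0, 89.0], 0.67), ([545.0, 79.0, 17.0], 0.52)]
scene prop [([432.0, 308.0, 50.0], 0.67)]
top beaker_center [([714.0, 264.0, 1.0], 0.58), ([586.0, -290.0, 62.0], 0.56)]
top jig_bed [([509.0, 2.0, 16.0], 0.75)]
top rest_v [([498.0, -24.0, 15.0], 0.93), ([498.0, -31.0, 13.0], 0.64)]
top shoe_face [([528.0, 58.0, 38.0], 0.64)]
top knob_grip [([550.0, 134.0, 86.0], 0.85), ([503.0, 4.0, 16.0], 0.25)]
top beaker [([591.0, -293.0, 14.0], 0.56), ([586.0, -287.0, 63.0], 0.23)]
top mug [([457.0, -294.0, 19.0], 0.78)]
top jig [([522.0, 54.0, 1.0], 0.93)]
top bowl [([763.0, -126.0, 22.0], 0.55)]
top jar [([708.0, 259.0, 92.0], 0.66)]
top prop [([422.0, 307.0, 50.0], 0.89)]
```

View pics/top0.png

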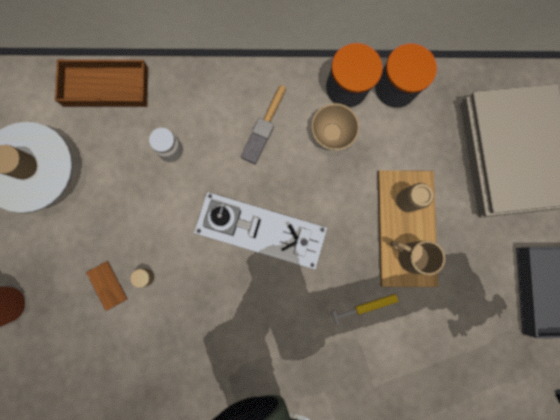

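View pics/scene0.png

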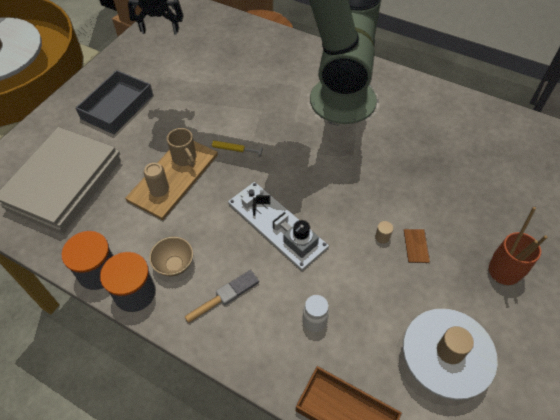

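The top view shows the beaker on the board at about (420,195), the mug at (427,258) with its handle at (400,245), the clamp bed with corners near (209,195), (326,229), (316,267), (196,232), the knob at (220,215), the shoe at (253,227) and the V at (290,238). The scene view agrees.

```bash
cat > h.py <<'E'
import numpy as np,cv2
from scipy.spatial.transform import Rotation as R
from plant import manip,capture,find_in,place_of,masks_of
def rays(p,uv):
    K=np.array(p["K"]);uv=np.atleast_2d(np.float64(uv))
    d=np.c_[(uv[:,0]-K[0,2])/K[0,0],(uv[:,1]-K[1,2])/K[1,1],np.ones(len(uv))]
    if p.get("_w"):
        r=np.hypot(d[:,0],d[:,1]);d=np.c_[d[:,:2]/np.maximum(r,1e-9)[:,None]*np.sin(r)[:,None],np.cos(r)]
    Rm=R.from_rotvec(np.ravel(p["rvec"])).as_matrix()
    return -Rm.T@np.ravel(p["tvec"]), d@Rm
def onplane(p,uv,z):
    c,d=rays(p,uv); return c+d*((z-c[2])/d[:,2])[:,None]
def go(xyz,jaw_deg=None,s=None):
    "slide (m) and roll (rad) to target TCP, jaw axis at world angle"
    s=s or manip.sense(); M=R.from_rotvec(s["tool_rot"]).as_matrix()
    sl=M.T@(np.array(xyz)-s["ee_pos"])/1000
    a=np.degrees(np.arctan2(M[1,1],M[0,1])); out=[np.round(sl,4).tolist(),"jaw ang",round(a,1)]
    if jaw_deg is not None:
        dd=(jaw_deg-a+90)%180-90; out+=["roll",round(-np.radians(dd),3)]
    out+=["q6",round(s["q"][5],2),"t",s["clock"]]
    return out
E
python3 - <<'E'
from h import *
p=capture("top")
q=onplane(p,[(209,195),(326,229),(316,267),(196,232)],15);print(q.round())
print("mid",q.mean(0).round(1)); v=(q[0]-q[1]+q[3]-q[2])/2;print("len",np.linalg.norm(v),"ydir deg",np.degrees(np.arctan2(v[1],v[0])))
m=[(r["p"],r["pixels"]) for r in masks_of(p,"beaker")][:1]
for pp,x in m:
    yy,xx=np.nonzero(x);print(pp,xx.min(),xx.max(),yy.min(),yy.max())
print(onplane(p,[(421,196)],108))
c=rays(p,[(280,200)])[0];print("cam",c)
print(go([588,-291,170],-17),go([588,-291,63],-17))
E
```

```text
[[ 604.  168.   15.]
 [ 525. -101.   15.]
 [ 438.  -76.   15.]
 [ 519.  196.   15.]]
mid [521.6  46.7  15. ]
len 282.610363848907 ydir deg 73.4597613403862
0.85 396 432 183 211
[[ 586.97838893 -288.4254269   108.        ]]
cam [463.36352537  46.99006254 947.46138319]
[[0.3936, -0.0251, 0.0613], 'jaw ang', np.float64(-63.2), 'roll', np.float64(-0.806), 'q6', np.float64(1.44), 't', 1.3] [[0.3936, -0.0251, 0.1683], 'jaw ang', np.float64(-63.2), 'roll', np.float64(-0.806), 'q6', np.float64(1.44), 't', 1.3]
```

Request:
{"method": "drive_tool", "body": {"series": [{"slide":[0.05,-0.003,0.008],"roll":-0.1,"jaw":0},{"slide":[0.09,-0.006,0.016],"roll":-0.2,"jaw":0},{"slide":[0.13,-0.008,0.024],"roll":-0.3,"jaw":0},{"slide":[0.17,-0.011,0.032],"roll":-0.4,"jaw":0},{"slide":[0.215,-0.014,0.04],"roll":-0.5,"jaw":0},{"slide":[0.26,-0.017,0.048],"roll":-0.6,"jaw":0},{"slide":[0.305,-0.02,0.055],"roll":-0.7,"jaw":0},{"slide":[0.35,-0.022,0.06],"roll":-0.8,"jaw":0},{"slide":[0.394,-0.025,0.061],"roll":-0.81,"jaw":0},{"slide":[0.394,-0.025,0.061],"roll":-0.81,"jaw":0}]}}

```text
clock: 2.3
ee_pos: [592.4, -287.4, 169.5]
tool_rot: [2.516, 1.881, 0.003]
ft_force: [0.3, -0.5, -0.2]
gripper_width: 0.999
```

Run:
```python
from h import *
p=capture("wrist"); cv2.imwrite("pics/w1.png",p["color"][:,:,::-1])
for t in ["beaker_center","beaker","mug"]:
    print(t,[(np.round(r["xyz"]).tolist(),round(r["p"],2)) for r in place_of(p,t)[:2]])
print(go([587,-290,63],-16.5)); print(manip.sense()["ee_pos"])
```

```text
beaker_center []
beaker []
mug [([462.0, -298.0, 21.0], 0.76)]
[[0.0012, -0.0009, 0.1072], 'jaw ang', np.float64(-16.8), 'roll', np.float64(-0.006), 'q6', np.float64(1.29), 't', 2.5]
[ 587.58526431 -291.40712516  170.16286262]
```

View pics/w1.png

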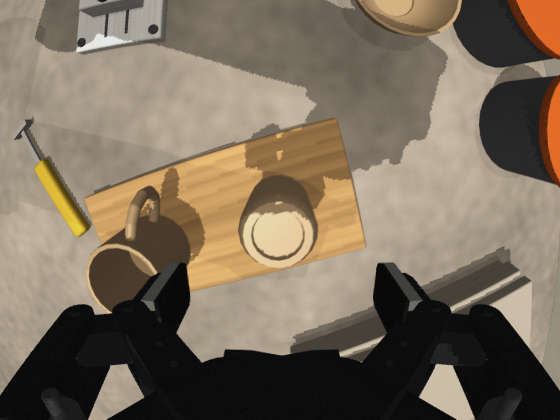

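Wrist view: the beaker foot is at about (279,238), midway between the fingertips at (178,285) and (388,285). The mug rim, at (125,275), is clear of the left finger. I'll go down.

Request:
{"method": "drive_tool", "body": {"series": [{"slide":[0,-0.001,0.03],"jaw":0},{"slide":[0,-0.001,0.06],"jaw":0},{"slide":[0,-0.001,0.085],"jaw":0},{"slide":[0,-0.001,0.1],"jaw":0},{"slide":[0,-0.001,0.107],"jaw":0},{"slide":[0,-0.001,0.107],"jaw":0}]}}

```text
$.series[0]: bad value
```

Run:
```python
from h import *
p=capture("wrist"); cv2.imwrite("pics/w2.png",p["color"][:,:,::-1])
print(manip.sense()["ee_pos"],manip.sense()["ft_force"])
```

```text
[ 587.38050287 -291.72886698  170.35853077] [-0.15562585 -0.05287644  0.17730288]
```

View pics/w2.png

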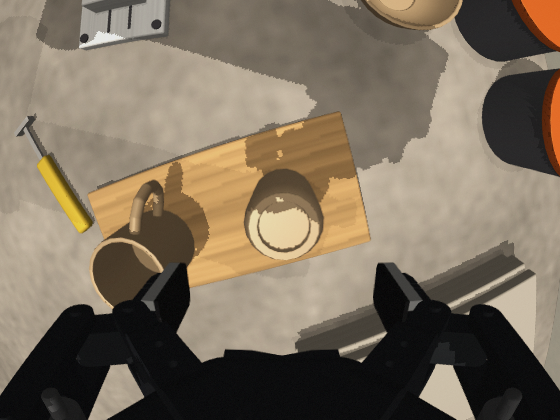

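The move was refused because each row must carry "roll". The view is unchanged, with the beaker still centred at (284,228).

Request:
{"method": "drive_tool", "body": {"series": [{"slide":[0,-0.001,0.03],"roll":0,"jaw":0},{"slide":[0,-0.001,0.06],"roll":0,"jaw":0},{"slide":[0,-0.001,0.085],"roll":0,"jaw":0},{"slide":[0,-0.001,0.1],"roll":0,"jaw":0},{"slide":[0,-0.001,0.107],"roll":0,"jaw":0},{"slide":[0,-0.001,0.107],"roll":0,"jaw":0}]}}

```text
clock: 3.15
ee_pos: [586.8, -291.1, 63.0]
tool_rot: [-2.522, -1.872, 0.001]
ft_force: [-0.1, 0.2, -0.8]
gripper_width: 1.0
```

Run:
```python
from h import *
p=capture("wrist"); cv2.imwrite("pics/w3.png",p["color"][:,:,::-1])
print(manip.sense()["ee_pos"],manip.sense()["ft_force"])
```

```text
[ 587.56510024 -291.28870867   63.94613381] [ 0.53792752 -0.0932605   0.00724209]
```

View pics/w3.png

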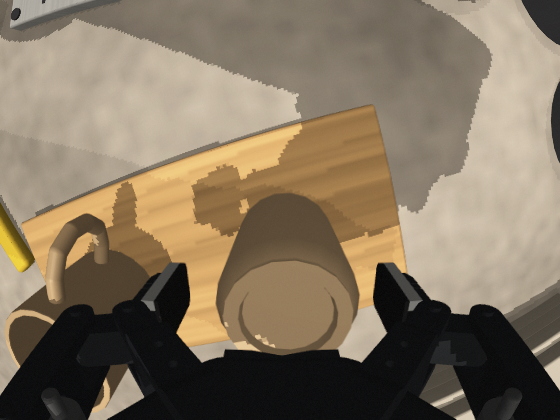

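The beaker, foot at (288,305), sits between the pads. I'll lower 5 mm more so the pads bear on the straight wall, then close.

Request:
{"method": "drive_tool", "body": {"series": [{"slide":[0,0,0.005],"roll":0,"jaw":0.1},{"slide":[0,0,0.005],"roll":0,"jaw":0.2},{"slide":[0,0,0.005],"roll":0,"jaw":0.3},{"slide":[0,0,0.005],"roll":0,"jaw":0.4},{"slide":[0,0,0.005],"roll":0,"jaw":0.5},{"slide":[0,0,0.005],"roll":0,"jaw":0.6},{"slide":[0,0,0.005],"roll":0,"jaw":0.6},{"slide":[0,0,0.005],"roll":0,"jaw":0.6}], "force": 30}}

```text
clock: 4.0
ee_pos: [588.2, -290.9, 59.1]
tool_rot: [2.521, 1.873, 0.001]
ft_force: [1.0, 0.3, 5.3]
gripper_width: 0.65
```

Request:
{"method": "drive_tool", "body": {"series": [{"slide":[0,0,-0.01],"roll":0,"jaw":0.6},{"slide":[0,0,-0.03],"roll":0,"jaw":0.6},{"slide":[0,0,-0.06],"roll":0,"jaw":0.6},{"slide":[0,0,-0.09],"roll":0,"jaw":0.6},{"slide":[0,0,-0.12],"roll":0,"jaw":0.6},{"slide":[0,0,-0.14],"roll":0,"jaw":0.6},{"slide":[0,0,-0.14],"roll":0,"jaw":0.6}]}}

```text
clock: 4.7
ee_pos: [588.5, -291.4, 201.3]
tool_rot: [2.519, 1.871, 0.002]
ft_force: [0.5, -1.4, -1.7]
gripper_width: 0.647
```

Run:
```python
from h import *
s=manip.sense();print(s["ee_pos"],s["ft_force"],s["gripper_width"],s["q"])
# hover such that camera looks at jig: behind V
print(go([500,-110,210],-16.5))
```

```text
[ 588.51711878 -291.42397509  201.3355425 ] [ 0.45079068 -1.35442482 -1.72870577] 0.6473573333856782 [-5.72026629e-01  5.41370136e-01  6.54898608e-02  1.09057739e+00
 -1.47326551e-04  1.29180346e+00]
[[0.1481, -0.1371, -0.0094], 'jaw ang', np.float64(-16.8), 'roll', np.float64(-0.005), 'q6', np.float64(1.29), 't', 4.7]
```

Request:
{"method": "drive_tool", "body": {"series": [{"slide":[0.035,-0.033,-0.002],"roll":0,"jaw":0.6},{"slide":[0.075,-0.068,-0.005],"roll":0,"jaw":0.6},{"slide":[0.112,-0.103,-0.007],"roll":0,"jaw":0.6},{"slide":[0.138,-0.127,-0.009],"roll":0,"jaw":0.6},{"slide":[0.148,-0.137,-0.009],"roll":0,"jaw":0.6},{"slide":[0.148,-0.137,-0.009],"roll":0,"jaw":0.6},{"slide":[0.148,-0.137,-0.009],"roll":0,"jaw":0.6}]}}

```text
clock: 5.4
ee_pos: [499.1, -109.8, 206.6]
tool_rot: [-2.522, -1.874, 0.001]
ft_force: [0.3, -0.4, -2.2]
gripper_width: 0.646
```

Run:
```python
from h import *
p=capture("wrist"); cv2.imwrite("pics/w4.png",p["color"][:,:,::-1]); np.save("w4.npy",{k:v for k,v in p.items()},allow_pickle=True)
for t in ["jig_bed","rest_v","shoe_face","knob_grip","jig"]:
    print(t,[(np.round(r["xyz"],1).tolist(),round(r["p"],2)) for r in place_of(p,t)[:2]])
print(manip.sense()["ee_pos"])
```

```text
jig_bed [([506.4, -1.0, 7.7], 0.71)]
rest_v [([500.4, -25.0, 17.6], 0.92), ([495.5, -26.3, 18.7], 0.68)]
shoe_face [([523.9, 57.3, 30.0], 0.94), ([498.3, -27.0, 19.5], 0.42)]
knob_grip []
jig [([522.5, 46.0, 1.9], 0.94)]
[ 499.28843082 -110.2444648   206.91505504]
```

View pics/w4.png

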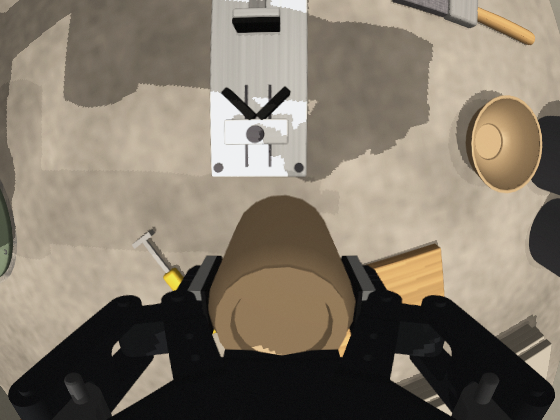

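The wrist view shows the clamp square to the image. Its near bed corners are at about (211,177) and (307,177), the V's inner corner at (256,110), the wall tips at (225,90) and (289,90), and the shoe's black face from (234,12) to (279,30).

Run:
```python
from h import *
p=np.load("w4.npy",allow_pickle=True).item(); p["_w"]=1
print(p["K"], rays(p,[(280,210)]))
im=p["color"][:, :,::-1]; cv2.imwrite("pics/w4z.png",cv2.resize(im[0:185,195:325],None,fx=4,fy=4,interpolation=cv2.INTER_CUBIC)[:600+140])
c=onplane(p,[(211,177),(307,177)],15); print(c, np.linalg.norm(c[0]-c[1]))
d=c[1]-c[0]; print("x axis deg",np.degrees(np.arctan2(d[1],d[0])))
print("Vtop",onplane(p,[(256,110),(225,90),(289,90)],49).round(1))
print("shoe bottom",onplane(p,[(234,31),(279,31)],17.5).round(1),"top",onplane(p,[(234,12),(279,12)],51.5).round(1))
```

```text
[[325.1922621    0.         281.18191644]
 [  0.         325.1922621  213.85260153]
 [  0.           0.           1.        ]] (array([518.31608523, -44.22128777, 349.58091351]), array([[-0.07845158, -0.24460676, -0.96644342]]))
[[ 431.85463085  -73.2758888    15.        ]
 [ 528.39616184 -102.95727761   15.        ]] 101.00124775549877
x axis deg -17.089880287744407
Vtop [[500.3 -23.6  49. ]
 [478.6   3.4  49. ]
 [534.4 -14.6  49. ]]
shoe bottom [[501.2  66.1  17.5]
 [544.7  51.6  17.5]] top [[508.3  73.6  51.5]
 [547.5  60.3  51.5]]
```

View pics/w4z.png

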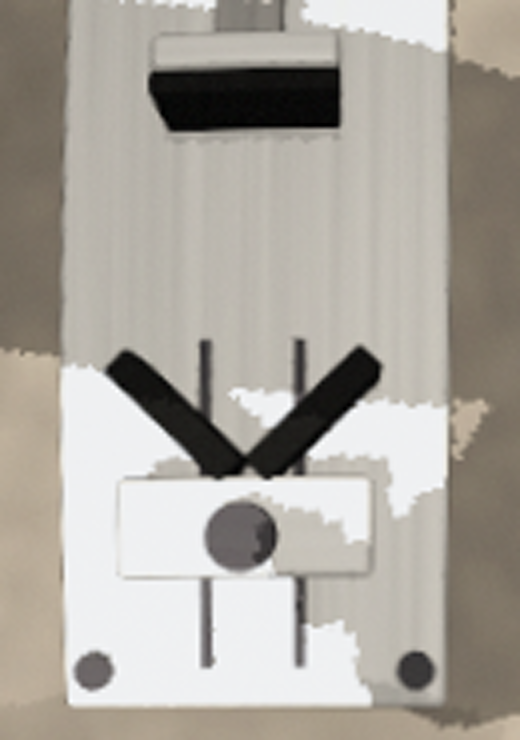

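The zoom gives better pixels: V inner corner (256.5,113.7), shoe face top edge at row 18 (columns 232.5 to 280) and bottom edge at row 32.5 (columns 237 to 280).

Run:
```python
from h import *
p=np.load("w4.npy",allow_pickle=True).item(); p["_w"]=1
V=onplane(p,[(256.5,113.7)],49)[0]; print("V",V.round(1))
print("tips",onplane(p,[(227,87.5),(285.5,86.7)],49).round(1))
a=onplane(p,[(237,32.5),(280,32.5)],17.5);b=onplane(p,[(232.5,18),(280,18)],51.5)
print(a.round(1),b.round(1),np.linalg.norm(a[0]-a[1]),np.linalg.norm(b[0]-b[1]))
nb=onplane(p,[(69/4+195,705/4),(442/4+195,705/4)],15); d=nb[1]-nb[0];print(nb.round(1),np.linalg.norm(d))
up=onplane(p,[(67/4+195,50/4),(448/4+195,50/4)],15);print(up.round(1))
th=np.radians(-16.7); X=np.array([np.cos(th),np.sin(th)]);Y=np.array([-X[1],X[0]])
fr=lambda q:np.round([(q[:2]-V[:2])@X,(q[:2]-V[:2])@Y],1)
print("in V frame: shoe",[fr(q) for q in [*a,*b]],"near",[fr(q) for q in nb],"up",[fr(q) for q in up],"knob",fr(np.array([548.5,132.5])))
t=V[:2]+Y*46+0*X; print("target",t, go([*t,140],-16.7))
```

```text
V [499.7 -27.   49. ]
tips [[481.1   5.   49. ]
 [532.3 -10.8  49. ]]
[[503.6  63.5  17.5]
 [545.1  49.7  17.5]] [[505.2  68.1  51.5]
 [546.6  54.1  51.5]] 43.731219860268986 43.66624100721616
[[ 433.4  -72.9   15. ]
 [ 527.1 -101.8   15. ]] 98.02817652351187
[[484.8  96.   15. ]
 [578.6  64.7  15. ]]
in V frame: shoe [array([-22.3,  87.8]), array([21.4, 86.5]), array([-22.1,  92.7]), array([21.6, 91.2])] near [array([-50.3, -63. ]), array([ 47.7, -63.7])] up [array([-49.7, 113.6]), array([ 49.2, 110.5])] knob [  0.9 166.8]
target [512.9591464   17.05569388] [[0.1258, -0.0238, 0.0669], 'jaw ang', np.float64(-16.9), 'roll', np.float64(-0.003), 'q6', np.float64(1.5), 't', 5.7]
```

V corner is at (499.7,-27). This agrees with the networks and with the bed's middle line to within 1 mm. The shoe is about 87 mm out and the yaw about -17.2°. I'll place the beaker axis about 47 mm from the corner.

Run:
```python
from h import *
p=np.load("w4.npy",allow_pickle=True).item(); p["_w"]=1
print("foot edges",onplane(p,[(231,313),(331,313),(281,267)],256).round(1))
print(go([513.3,17.5,120],-17.2))
```

```text
foot edges [[ 484.2  -97.8  256. ]
 [ 516.8 -107.6  256. ]
 [ 505.6  -85.8  256. ]]
[[0.1263, -0.0236, 0.0869], 'jaw ang', np.float64(-16.9), 'roll', np.float64(0.006), 'q6', np.float64(1.5), 't', 5.7]
```

Request:
{"method": "drive_tool", "body": {"series": [{"slide":[0.03,-0.006,0.015],"roll":0.0,"jaw":0.6},{"slide":[0.065,-0.012,0.03],"roll":0.006,"jaw":0.6},{"slide":[0.1,-0.019,0.05],"roll":0.006,"jaw":0.6},{"slide":[0.12,-0.023,0.07],"roll":0.006,"jaw":0.6},{"slide":[0.126,-0.0236,0.087],"roll":0.006,"jaw":0.6},{"slide":[0.126,-0.0236,0.11],"roll":0.006,"jaw":0.6},{"slide":[0.126,-0.0236,0.13],"roll":0.006,"jaw":0.6},{"slide":[0.126,-0.0236,0.141],"roll":0.006,"jaw":0.6},{"slide":[0.126,-0.0236,0.146],"roll":0.006,"jaw":0.6},{"slide":[0.126,-0.0236,0.146],"roll":0.006,"jaw":0.6}]}}

```text
clock: 6.7
ee_pos: [512.8, 17.8, 61.0]
tool_rot: [-2.528, -1.865, 0.001]
ft_force: [-1.3, -0.5, -1.6]
gripper_width: 0.646
```

Run:
```python
from h import *
s=manip.sense();print(s["ee_pos"],s["ft_force"],s["gripper_width"],s["q"][5])
p=capture("wrist"); a=p["color"][:,:,::-1]; q=capture("scene"); b=q["color"][180:280,210:340,::-1]
cv2.imwrite("pics/w5.png",np.hstack([cv2.resize(a,(480,360)),cv2.resize(b,(320,360))]))
print(go([513.3,17.5,57],-17.2))
```

```text
[512.84220063  17.77465396  61.02003343] [-1.27615705 -0.49203513 -1.63706634] 0.6459679650950991 1.7610715839466644
[[-0.0004, -0.0002, 0.005], 'jaw ang', np.float64(-17.2), 'roll', np.float64(0.001), 'q6', np.float64(1.76), 't', 6.8]
```

View pics/w5.png

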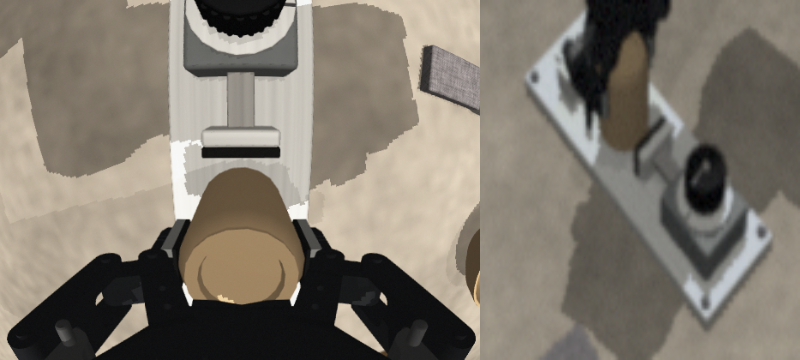

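The beaker stands clear between the V and the shoe, centred on the bed, with a gap ahead of the shoe. That makes 8 pictures viewed. I'll lower it gently.

Request:
{"method": "drive_tool", "body": {"series": [{"slide":[0,0,0.001],"roll":0,"jaw":0.6},{"slide":[0,0,0.002],"roll":0,"jaw":0.6},{"slide":[0,0,0.003],"roll":0,"jaw":0.6},{"slide":[0,0,0.0035],"roll":0,"jaw":0.6},{"slide":[0,0,0.004],"roll":0,"jaw":0.6},{"slide":[0,0,0.004],"roll":0,"jaw":0.6}]}}

```text
clock: 7.4
ee_pos: [512.8, 18.1, 57.2]
tool_rot: [-2.527, -1.866, 0.0]
ft_force: [-0.2, -0.0, -2.9]
gripper_width: 0.649
```

Request:
{"method": "drive_tool", "body": {"series": [{"slide":[0,0,0.0005],"roll":0,"jaw":0.6},{"slide":[0,0,0.001],"roll":0,"jaw":0.6},{"slide":[0,0,0.001],"roll":0,"jaw":0.6}]}}

```text
clock: 7.7
ee_pos: [512.8, 18.1, 56.2]
tool_rot: [-2.527, -1.866, 0.0]
ft_force: [-0.9, 0.7, -2.7]
gripper_width: 0.648
```

Request:
{"method": "drive_tool", "body": {"series": [{"slide":[0,0,0.0005],"roll":0,"jaw":0.6},{"slide":[0,0,0.001],"roll":0,"jaw":0.6},{"slide":[0,0,0.001],"roll":0,"jaw":0.6}]}}

```text
clock: 8.0
ee_pos: [512.9, 18.1, 56.1]
tool_rot: [2.527, 1.866, 0.0]
ft_force: [-2.8, 0.4, 6.8]
gripper_width: 0.649
```

Contact is at the expected height, with about 9 N upward. I'll release and rise.

Request:
{"method": "drive_tool", "body": {"series": [{"slide":[0,0,0],"roll":0,"jaw":0.34},{"slide":[0,0,0],"roll":0,"jaw":0.3},{"slide":[0,0,0],"roll":0,"jaw":0.2},{"slide":[0,0,0],"roll":0,"jaw":0.1},{"slide":[0,0,0],"roll":0,"jaw":0.0},{"slide":[0,0,0],"roll":0,"jaw":0.0},{"slide":[0,0,0],"roll":0,"jaw":0.0}]}}

```text
clock: 8.7
ee_pos: [512.9, 18.1, 55.2]
tool_rot: [-2.527, -1.866, 0.0]
ft_force: [-0.3, 0.6, -0.7]
gripper_width: 0.999
```

Request:
{"method": "drive_tool", "body": {"series": [{"slide":[0,0,-0.02],"roll":0,"jaw":0.0},{"slide":[0,0,-0.05],"roll":0,"jaw":0.0},{"slide":[0,0,-0.08],"roll":0,"jaw":0.0},{"slide":[0,0,-0.11],"roll":0,"jaw":0.0},{"slide":[-0.03,0,-0.14],"roll":0,"jaw":0.0},{"slide":[-0.05,0,-0.14],"roll":0,"jaw":0.0},{"slide":[-0.05,0,-0.14],"roll":0,"jaw":0.0}]}}

```text
clock: 9.4
ee_pos: [498.3, -31.4, 196.4]
tool_rot: [2.529, 1.861, 0.002]
ft_force: [0.6, 0.6, -0.1]
gripper_width: 1.002
```

Run:
```python
from h import *
s=manip.sense();print(s["ee_pos"],s["ft_force"],s["q"],s["wrist_torque"])
p=capture("wrist"); a=p["color"][:,:,::-1]; p["_w"]=1; np.save("w6.npy",p,allow_pickle=True)
cv2.imwrite("pics/w6.png",a)
for t in ["beaker","rest_v","shoe_face","knob_grip"]:
    print(t,[(np.round(r["xyz"],1).tolist(),round(r["p"],2)) for r in place_of(p,t)[:2]])
```

```text
[498.33241406 -31.37563602 196.36233249] [ 0.64943871  0.62299577 -0.08832406] [-2.10520018e-01  2.59462397e-01 -3.80086036e-01  9.29082830e-01
 -4.84771707e-04  1.66202370e+00] [-0.00796407  0.00504904 -0.04380409]
beaker [([513.2, 19.6, 14.8], 0.94), ([346.6, -183.4, -0.5], 0.61)]
rest_v [([499.8, -25.4, 16.1], 0.97), ([498.4, -26.9, 16.2], 0.72)]
shoe_face [([522.9, 58.1, 28.1], 0.76)]
knob_grip []
```

View pics/w6.png

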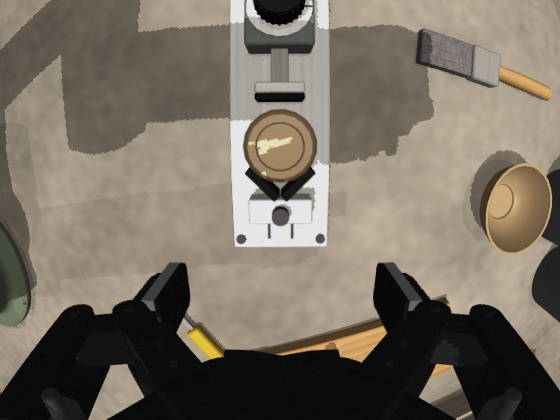

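The beaker stands upright between the V and the shoe, foot at (281,147), with a gap to the shoe at (280,92). The networks put its axis at (513.2,19.6), which is 46.5 mm from the corner and centred. Next I'll move over the knob and wind the wrist back.

Request:
{"method": "drive_tool", "body": {"series": [{"slide":[0.03,0,0],"roll":-0.14,"jaw":0},{"slide":[0.07,0,0],"roll":-0.28,"jaw":0},{"slide":[0.11,0,0],"roll":-0.42,"jaw":0},{"slide":[0.145,0,0],"roll":-0.56,"jaw":0},{"slide":[0.165,0,0],"roll":-0.7,"jaw":0},{"slide":[0.173,-0.0005,0],"roll":-0.84,"jaw":0},{"slide":[0.173,-0.0005,0],"roll":-0.98,"jaw":0},{"slide":[0.173,-0.0005,0],"roll":-1.12,"jaw":0},{"slide":[0.173,-0.0005,0],"roll":-1.26,"jaw":0},{"slide":[0.173,-0.0005,0],"roll":-1.4,"jaw":0}]}}

```text
clock: 10.65
ee_pos: [548.1, 136.7, 194.4]
tool_rot: [-0.72, -3.057, 0.001]
ft_force: [0.5, 0.9, 0.0]
gripper_width: 0.998
```

Request:
{"method": "drive_tool", "body": {"series": [{"slide":[0,0,0],"roll":-0.14,"jaw":0},{"slide":[0,0,0],"roll":-0.28,"jaw":0},{"slide":[0,0,0],"roll":-0.42,"jaw":0},{"slide":[0,0,0],"roll":-0.56,"jaw":0},{"slide":[0,0,0],"roll":-0.7,"jaw":0},{"slide":[0,0,0],"roll":-0.84,"jaw":0},{"slide":[0,0,0],"roll":-0.98,"jaw":0},{"slide":[0,0,0],"roll":-1.12,"jaw":0},{"slide":[0,0,0],"roll":-1.26,"jaw":0},{"slide":[0,0,0],"roll":-1.4,"jaw":0}]}}

```text
clock: 11.65
ee_pos: [548.1, 136.6, 194.5]
tool_rot: [1.418, -2.802, -0.001]
ft_force: [-1.0, 0.9, -0.1]
gripper_width: 1.001
```

Request:
{"method": "drive_tool", "body": {"series": [{"slide":[0,0,0],"roll":-0.14,"jaw":0},{"slide":[0,0,0],"roll":-0.28,"jaw":0},{"slide":[0,0,0],"roll":-0.42,"jaw":0},{"slide":[0,0,0],"roll":-0.56,"jaw":0},{"slide":[0,0,0],"roll":-0.7,"jaw":0},{"slide":[0,0,0],"roll":-0.84,"jaw":0},{"slide":[0,0,0],"roll":-0.98,"jaw":0},{"slide":[0,0,0],"roll":-1.12,"jaw":0},{"slide":[0,0,0],"roll":-1.26,"jaw":0},{"slide":[0,0,0],"roll":-1.26,"jaw":0}]}}

```text
clock: 12.65
ee_pos: [548.2, 136.5, 194.5]
tool_rot: [2.793, -1.437, -0.002]
ft_force: [-0.3, -0.1, 0.5]
gripper_width: 0.995
```

Run:
```python
from h import *
s=manip.sense();print(s["ee_pos"],s["ft_force"],s["q"],s["wrist_torque"])
p=capture("wrist"); a=p["color"][:,:,::-1]; p["_w"]=1; np.save("w7.npy",p,allow_pickle=True)
cv2.imwrite("pics/w7.png",a)
for t in ["knob_grip","jig"]:
    print(t,[(np.round(r["xyz"],1).tolist(),round(r["p"],2)) for r in place_of(p,t)[:2]])
print(go([549,134,68]))
```

```text
[548.15345406 136.5351558  194.52758953] [-0.28483315 -0.05122364  0.52680429] [ 1.13341692e-01  3.80970457e-01 -2.09827122e-01  9.81340842e-01
  2.08831067e-04 -2.07777649e+00] [-0.01353113  0.00234325 -0.05822619]
knob_grip [([552.9, 140.1, 86.4], 0.81)]
jig [([519.2, 49.7, 3.4], 0.8)]
[[0.0022, 0.0007, 0.1269], 'jaw ang', np.float64(-144.6), 'q6', np.float64(-2.08), 't', 12.8]
```

View pics/w7.png

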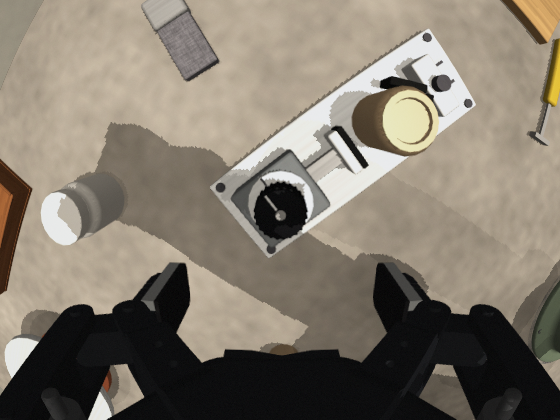

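The knob cap's top is centred at about (280,214), between the fingers laterally. The jar and brush are well clear. I'll turn that pixel into a position.

Run:
```python
from h import *
p=np.load("w7.npy",allow_pickle=True).item()
print("knob top",onplane(p,[(280,214),(280,209)],98).round(1), "rim",onplane(p,[(253,212),(307,212)],98).round(1))
k=onplane(p,[(280,213)],98)[0]; print(go([k[0],k[1],68]))
print("foot ring",onplane(p,[(411,123)],105).round(1))
```

```text
knob top [[548.9 136.8  98. ]
 [551.1 133.6  98. ]] rim [[566.6 147.5  98. ]
 [533.  123.5  98. ]]
[[0.0006, -0.0009, 0.1269], 'jaw ang', np.float64(-144.6), 'q6', np.float64(-2.08), 't', 12.8]
foot ring [[511.5  21.3 105. ]]
```

Request:
{"method": "drive_tool", "body": {"series": [{"slide":[0.001,-0.001,0.03],"roll":0,"jaw":0},{"slide":[0.001,-0.001,0.07],"roll":0,"jaw":0},{"slide":[0.001,-0.001,0.1],"roll":0,"jaw":0},{"slide":[0.001,-0.001,0.12],"roll":0,"jaw":0},{"slide":[0.001,-0.001,0.127],"roll":0,"jaw":0},{"slide":[0.001,-0.001,0.127],"roll":0,"jaw":0}]}}

```text
clock: 13.4
ee_pos: [549.3, 135.5, 67.5]
tool_rot: [2.791, -1.439, -0.003]
ft_force: [0.7, 0.1, -0.4]
gripper_width: 1.0
```

Request:
{"method": "drive_tool", "body": {"series": [{"slide":[0,0,0],"roll":0,"jaw":0.2},{"slide":[0,0,0],"roll":0,"jaw":0.4},{"slide":[0,0,0],"roll":0,"jaw":0.6},{"slide":[0,0,0],"roll":0,"jaw":0.7},{"slide":[0,0,0],"roll":0,"jaw":0.7},{"slide":[0,0,0],"roll":0,"jaw":0.7}], "force": 35}}

```text
clock: 14.0
ee_pos: [550.2, 135.1, 69.6]
tool_rot: [2.792, -1.439, 0.002]
ft_force: [-2.1, -2.2, 6.1]
gripper_width: 0.455
```

```bash
cat > s.py <<'E'
from plant import manip
import numpy as np
s=manip.sense();print(s["clock"],s["ee_pos"].round(1),s["ft_force"].round(1),s["wrist_torque"].round(3),"jt6",round(s["joint_torque"][5],3),"q6",round(s["q"][5],3),s["gripper_width"].round(3))
E
python3 s.py
```

```text
Traceback (most recent call last):
  File "s.py", line 3, in <module>
    s=manip.sense();print(s["clock"],s["ee_pos"].round(1),s["ft_force"].round(1),s["wrist_torque"].round(3),"jt6",round(s["joint_torque"][5],3),"q6",round(s["q"][5],3),s["gripper_width"].round(3))
                                                                                                                                                                        ^^^^^^^^^^^^^^^^^^^^^^^^
AttributeError: 'float' object has no attribute 'round'
```

```bash
sed -i 's/s\["gripper_width"\].round(3)/s["gripper_width"]/' s.py; python3 s.py
```

```text
14.0 [550.2 135.1  69.6] [-2.1 -2.2  6.1] [-0.303  0.5   -0.031] jt6 0.025 q6 -2.079 0.4550449899861297
```

Request:
{"method": "drive_tool", "body": {"series": [{"slide":[0,0,0],"roll":0.1,"jaw":0.7},{"slide":[0,0,0],"roll":0.2,"jaw":0.7},{"slide":[0,0,0],"roll":0.3,"jaw":0.7},{"slide":[0,0,0],"roll":0.4,"jaw":0.7},{"slide":[0,0,0],"roll":0.5,"jaw":0.7}]}}

```text
clock: 14.5
ee_pos: [549.5, 134.7, 69.6]
tool_rot: [2.344, -2.089, 0.001]
ft_force: [-5.6, -3.1, 8.9]
gripper_width: 0.456
```

```bash
python3 s.py
python3 - <<'E'
from h import *
p=capture("top")
for t in ["shoe_face","beaker"]:
    print(t,[(np.round(r["xyz"],1).tolist(),round(r["p"],2)) for r in place_of(p,t)[:2]])
E
```

```text
14.5 [549.5 134.7  69.6] [-5.6 -3.1  8.9] [-0.554  0.912  0.136] jt6 -0.7 q6 -1.575 0.456099635159787
shoe_face [([524.0, 53.1, 34.1], 0.76)]
beaker [([515.4, 15.7, 10.4], 0.65), ([400.6, 400.7, -0.3], 0.23)]
```

Request:
{"method": "drive_tool", "body": {"series": [{"slide":[0,0,0],"roll":0.1,"jaw":0.7},{"slide":[0,0,0],"roll":0.2,"jaw":0.7},{"slide":[0,0,0],"roll":0.3,"jaw":0.7},{"slide":[0,0,0],"roll":0.4,"jaw":0.7},{"slide":[0,0,0],"roll":0.5,"jaw":0.7}]}}

```text
clock: 15.15
ee_pos: [548.6, 134.9, 69.6]
tool_rot: [1.755, -2.603, 0.0]
ft_force: [-6.6, -2.9, 10.4]
gripper_width: 0.458
```

```bash
python3 s.py
```

```text
15.15 [548.6 134.9  69.6] [-6.6 -2.9 10.4] [-0.483  1.38   0.13 ] jt6 -0.699 q6 -1.075 0.45845451530883136
```

Request:
{"method": "drive_tool", "body": {"series": [{"slide":[0,0,0],"roll":0.07,"jaw":0.7},{"slide":[0,0,0],"roll":0.14,"jaw":0.7},{"slide":[0,0,0],"roll":0.2,"jaw":0.7}]}}

```text
clock: 15.45
ee_pos: [548.2, 135.0, 69.5]
tool_rot: [1.488, -2.764, -0.0]
ft_force: [-7.9, -1.9, 11.7]
gripper_width: 0.46
```

```bash
python3 s.py;  python3 - <<'E'
from h import *
p=capture("top")
for t in ["shoe_face","beaker"]:
    print(t,[(np.round(r["xyz"],1).tolist(),round(r["p"],2)) for r in place_of(p,t)[:1]])
E
```

```text
15.45 [548.2 135.   69.5] [-7.9 -1.9 11.7] [-0.46   1.502  0.168] jt6 -0.32 q6 -0.877 0.46010757155189574
shoe_face [([521.6, 45.1, 35.8], 0.81)]
beaker [([511.9, 16.0, 15.1], 0.68)]
```

Request:
{"method": "drive_tool", "body": {"series": [{"slide":[0,0,0],"roll":0.07,"jaw":0.7},{"slide":[0,0,0],"roll":0.14,"jaw":0.7},{"slide":[0,0,0],"roll":0.2,"jaw":0.7}]}}

```text
clock: 15.9
ee_pos: [548.0, 135.2, 69.6]
tool_rot: [1.205, -2.898, -0.0]
ft_force: [-7.3, -1.8, 12.3]
gripper_width: 0.454
```

```bash
python3 s.py
```

```text
15.9 [548.  135.2  69.6] [-7.3 -1.8 12.3] [-0.352  1.618  0.157] jt6 -0.322 q6 -0.677 0.4541717416542884
```

Request:
{"method": "drive_tool", "body": {"series": [{"slide":[0,0,0],"roll":0.05,"jaw":0.7},{"slide":[0,0,0],"roll":0.1,"jaw":0.7},{"slide":[0,0,0],"roll":0.15,"jaw":0.7}]}}

```text
clock: 16.2
ee_pos: [547.8, 135.4, 69.6]
tool_rot: [0.985, -2.98, -0.001]
ft_force: [-8.4, -1.1, 12.8]
gripper_width: 0.456
```

```bash
python3 s.py
```

```text
16.2 [547.8 135.4  69.6] [-8.4 -1.1 12.8] [-0.234  1.708  0.131] jt6 -0.277 q6 -0.527 0.4561039033482391
```

Total so far is 1.55 rad, still running free. I'll keep to 0.15 rad steps.

Request:
{"method": "drive_tool", "body": {"series": [{"slide":[0,0,0],"roll":0.05,"jaw":0.7},{"slide":[0,0,0],"roll":0.1,"jaw":0.7},{"slide":[0,0,0],"roll":0.15,"jaw":0.7}]}}

```text
clock: 16.5
ee_pos: [547.7, 135.6, 69.6]
tool_rot: [0.759, -3.045, -0.001]
ft_force: [-9.3, -0.6, 11.8]
gripper_width: 0.459
```

```bash
python3 s.py
python3 - <<'E'
from h import *
p=capture("top")
for t in ["shoe_face","beaker"]:
    print(t,[(np.round(r["xyz"],1).tolist(),round(r["p"],2)) for r in place_of(p,t)[:1]])
E
```

```text
16.5 [547.7 135.6  69.6] [-9.3 -0.6 11.8] [-0.127  1.817  0.153] jt6 -0.278 q6 -0.377 0.4594027677314892
shoe_face [([754.4, -124.4, -1.2], 0.59)]
beaker [([512.1, 11.0, 15.5], 0.87)]
```

Request:
{"method": "drive_tool", "body": {"series": [{"slide":[0,0,0],"roll":0.05,"jaw":0.7},{"slide":[0,0,0],"roll":0.1,"jaw":0.7}]}}

```text
clock: 16.85
ee_pos: [547.6, 135.7, 69.6]
tool_rot: [0.606, -3.079, -0.001]
ft_force: [-8.6, -0.6, 12.7]
gripper_width: 0.452
```

```bash
python3 s.py
```

```text
16.85 [547.6 135.7  69.6] [-8.6 -0.6 12.7] [-0.029  1.853  0.062] jt6 -0.285 q6 -0.277 0.4521076963369623
```

Request:
{"method": "drive_tool", "body": {"series": [{"slide":[0,0,0],"roll":0.05,"jaw":0.7},{"slide":[0,0,0],"roll":0.1,"jaw":0.7}]}}

```text
clock: 17.05
ee_pos: [547.6, 135.9, 69.6]
tool_rot: [0.452, -3.105, -0.002]
ft_force: [-9.0, 0.2, 12.6]
gripper_width: 0.454
```

```bash
python3 s.py
```

```text
17.05 [547.6 135.9  69.6] [-9.   0.2 12.6] [0.024 1.841 0.155] jt6 -0.279 q6 -0.177 0.45380486656238067
```

Request:
{"method": "drive_tool", "body": {"series": [{"slide":[0,0,0],"roll":0.05,"jaw":0.7},{"slide":[0,0,0],"roll":0.1,"jaw":0.7}]}}

```text
clock: 17.25
ee_pos: [547.5, 136.0, 69.6]
tool_rot: [0.296, -3.124, -0.002]
ft_force: [-9.4, 1.3, 13.0]
gripper_width: 0.455
```

```bash
python3 s.py
```

```text
17.25 [547.5 136.   69.6] [-9.4  1.3 13. ] [0.151 1.921 0.085] jt6 -0.28 q6 -0.077 0.4545295755333077
```

Request:
{"method": "drive_tool", "body": {"series": [{"slide":[0,0,0],"roll":0.05,"jaw":0.7},{"slide":[0,0,0],"roll":0.1,"jaw":0.7}]}}

```text
clock: 17.45
ee_pos: [547.4, 136.2, 69.5]
tool_rot: [0.14, -3.135, -0.002]
ft_force: [-8.6, 1.4, 12.7]
gripper_width: 0.457
```

```bash
python3 s.py
python3 - <<'E'
from h import *
p=capture("top"); cv2.imwrite("pics/t8.png",cv2.resize(p["color"][180:280,185:335,::-1],None,fx=5,fy=5,interpolation=cv2.INTER_CUBIC))
for t in ["shoe_face","beaker"]:
    print(t,[(np.round(r["xyz"],1).tolist(),round(r["p"],2)) for r in place_of(p,t)[:1]])
E
```

```text
17.45 [547.4 136.2  69.5] [-8.6  1.4 12.7] [0.139 1.886 0.205] jt6 -0.242 q6 0.023 0.45695529277011865
shoe_face [([517.9, 36.4, 33.9], 0.81)]
beaker [([510.2, 8.2, 12.7], 0.72)]
```

View pics/t8.png

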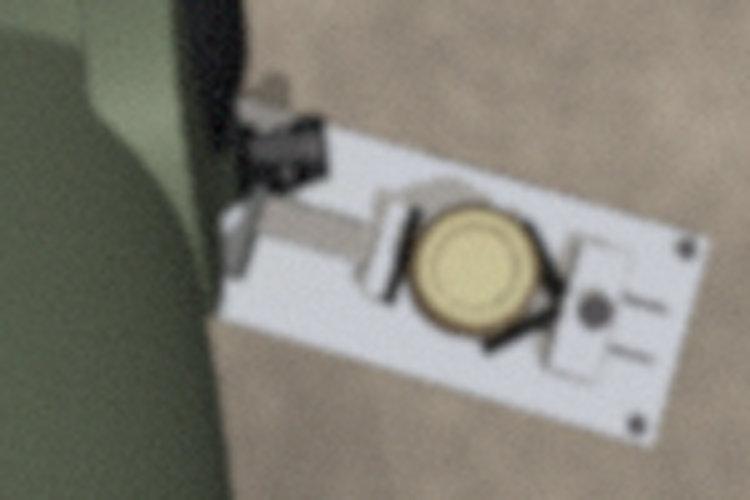

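The beaker sits in the V at (475,268) in the crop, with the shoe against it at (405,250). Torque is starting to rise, at 0.205. Smaller steps from here.

Request:
{"method": "drive_tool", "body": {"series": [{"slide":[0,0,0],"roll":0.04,"jaw":0.7},{"slide":[0,0,0],"roll":0.08,"jaw":0.7}]}}

```text
clock: 17.8
ee_pos: [547.4, 136.3, 69.6]
tool_rot: [0.016, -3.138, -0.002]
ft_force: [-10.0, 1.8, 12.8]
gripper_width: 0.454
```

```bash
python3 s.py
```

```text
17.8 [547.4 136.3  69.6] [-10.    1.8  12.8] [0.293 1.909 0.306] jt6 -0.062 q6 0.102 0.45361645716892796
```

Request:
{"method": "drive_tool", "body": {"series": [{"slide":[0,0,0],"roll":0.04,"jaw":0.7},{"slide":[0,0,0],"roll":0.08,"jaw":0.7}]}}

```text
clock: 18.0
ee_pos: [547.4, 136.5, 69.5]
tool_rot: [-0.109, -3.136, -0.003]
ft_force: [-9.2, 2.4, 12.7]
gripper_width: 0.459
```

```bash
python3 s.py
```

```text
18.0 [547.4 136.5  69.5] [-9.2  2.4 12.7] [0.318 1.949 0.311] jt6 -0.002 q6 0.182 0.45902443041785773
```

Request:
{"method": "drive_tool", "body": {"series": [{"slide":[0,0,0],"roll":0.04,"jaw":0.7},{"slide":[0,0,0],"roll":0.08,"jaw":0.7}]}}

```text
clock: 18.2
ee_pos: [547.4, 136.6, 69.5]
tool_rot: [-0.234, -3.129, -0.003]
ft_force: [-8.8, 2.7, 11.8]
gripper_width: 0.456
```

```bash
python3 s.py
```

```text
18.2 [547.4 136.6  69.5] [-8.8  2.7 11.8] [0.388 1.894 0.383] jt6 0.016 q6 0.262 0.4555739851570728
```

Request:
{"method": "drive_tool", "body": {"series": [{"slide":[0,0,0],"roll":0.04,"jaw":0.7},{"slide":[0,0,0],"roll":0.08,"jaw":0.7}]}}

```text
clock: 18.4
ee_pos: [547.5, 136.7, 69.6]
tool_rot: [-0.359, -3.117, -0.003]
ft_force: [-9.5, 2.2, 13.2]
gripper_width: 0.457
```

```bash
python3 s.py
```

```text
18.4 [547.5 136.7  69.6] [-9.5  2.2 13.2] [0.469 1.943 0.324] jt6 -0.02 q6 0.342 0.4571997850519406
```

The peak is passed, at q6 about 0.26. The click should be complete near 0.66.

Request:
{"method": "drive_tool", "body": {"series": [{"slide":[0,0,0],"roll":0.04,"jaw":0.7},{"slide":[0,0,0],"roll":0.08,"jaw":0.7},{"slide":[0,0,0],"roll":0.1,"jaw":0.7}]}}

```text
clock: 18.7
ee_pos: [547.5, 136.9, 69.5]
tool_rot: [-0.514, -3.095, -0.003]
ft_force: [-9.3, 3.7, 12.4]
gripper_width: 0.458
```

```bash
python3 s.py
```

```text
18.7 [547.5 136.9  69.5] [-9.3  3.7 12.4] [0.594 1.975 0.225] jt6 0.115 q6 0.442 0.457654969599824
```

Request:
{"method": "drive_tool", "body": {"series": [{"slide":[0,0,0],"roll":0.04,"jaw":0.7},{"slide":[0,0,0],"roll":0.08,"jaw":0.7}]}}

```text
clock: 18.9
ee_pos: [547.5, 137.0, 69.6]
tool_rot: [-0.639, -3.072, -0.003]
ft_force: [-8.7, 4.1, 12.3]
gripper_width: 0.459
```

```bash
python3 s.py
```

```text
18.9 [547.5 137.   69.6] [-8.7  4.1 12.3] [0.643 1.793 0.129] jt6 -0.212 q6 0.522 0.459401222288431
```

Request:
{"method": "drive_tool", "body": {"series": [{"slide":[0,0,0],"roll":0.03,"jaw":0.7},{"slide":[0,0,0],"roll":0.06,"jaw":0.7}]}}

```text
clock: 19.1
ee_pos: [547.5, 137.1, 69.5]
tool_rot: [-0.73, -3.051, -0.004]
ft_force: [-8.9, 3.8, 12.3]
gripper_width: 0.454
```

```bash
python3 s.py;python3 s.py
```

```text
19.1 [547.5 137.1  69.5] [-8.9  3.8 12.3] [0.711 1.868 0.049] jt6 -0.172 q6 0.582 0.45379521716696797
19.1 [547.5 137.1  69.5] [-8.9  3.8 12.3] [0.711 1.868 0.049] jt6 -0.172 q6 0.582 0.45379521716696797
```

Torque is down to 0.05. A tiny 0.03 step will confirm this is the valley and not noise; the hard stop is about 0.15 rad past the minimum.

Request:
{"method": "drive_tool", "body": {"series": [{"slide":[0,0,0],"roll":0.015,"jaw":0.7},{"slide":[0,0,0],"roll":0.03,"jaw":0.7}]}}

```text
clock: 19.3
ee_pos: [547.6, 137.1, 69.5]
tool_rot: [-0.775, -3.04, -0.004]
ft_force: [-9.2, 3.6, 11.8]
gripper_width: 0.454
```

```bash
python3 s.py
```

```text
19.3 [547.6 137.1  69.5] [-9.2  3.6 11.8] [0.766 1.859 0.082] jt6 -0.059 q6 0.612 0.45392114681190787
```

Two readings are below 0.1, so the click is done. I'll release and retreat straight up.

Request:
{"method": "drive_tool", "body": {"series": [{"slide":[0,0,0],"roll":0,"jaw":0.5},{"slide":[0,0,0],"roll":0,"jaw":0.35},{"slide":[0,0,0],"roll":0,"jaw":0.15},{"slide":[0,0,0],"roll":0,"jaw":0.0},{"slide":[0,0,0],"roll":0,"jaw":0.0},{"slide":[0,0,0],"roll":0,"jaw":0.0}]}}

```text
clock: 19.9
ee_pos: [550.1, 135.4, 68.2]
tool_rot: [-0.777, -3.044, 0.0]
ft_force: [-0.0, 0.6, -0.2]
gripper_width: 1.003
```

Request:
{"method": "drive_tool", "body": {"series": [{"slide":[0,0,-0.02],"roll":0,"jaw":0},{"slide":[0,0,-0.05],"roll":0,"jaw":0},{"slide":[0,0,-0.09],"roll":0,"jaw":0},{"slide":[0,0,-0.13],"roll":0,"jaw":0},{"slide":[0,0,-0.15],"roll":0,"jaw":0},{"slide":[0,0,-0.15],"roll":0,"jaw":0}]}}

```text
clock: 20.5
ee_pos: [552.3, 135.8, 222.0]
tool_rot: [0.775, 3.038, 0.004]
ft_force: [0.6, -0.2, -0.0]
gripper_width: 1.0
```

```bash
python3 s.py
python3 - <<'E'
from h import *
p=capture("wrist"); q=capture("scene")
cv2.imwrite("pics/w9.png",np.hstack([cv2.resize(p["color"],(480,360)),cv2.resize(q["color"][180:280,210:300],(320,360))])[:,:,::-1])
V=np.array([499.7,-27]);Y=np.array([.2957,.9553]);X=np.array([.9553,-.2957])
for c in (p,q):
  for t in ["shoe_face","beaker"]:
    print(t,[(np.round(r["xyz"],1).tolist(),round(r["p"],2),((np.array(r["xyz"])[:2]-V)@X).round(1),((np.array(r["xyz"])[:2]-V)@Y).round(1)) for r in place_of(c,t)[:1]])
E
```

```text
20.5 [552.3 135.8 222. ] [ 0.6 -0.2 -0. ] [-0.017  0.004  0.014] jt6 0.0 q6 0.611 0.9995978600552797
shoe_face [([518.1, 37.1, 30.9], 0.98, np.float64(-1.4), np.float64(66.7))]
beaker []
shoe_face [([520.6, 37.6, 37.0], 0.58, np.float64(0.9), np.float64(67.9))]
beaker [([510.6, 9.1, 17.9], 0.92, np.float64(-0.3), np.float64(37.7))]
```

View pics/w9.png

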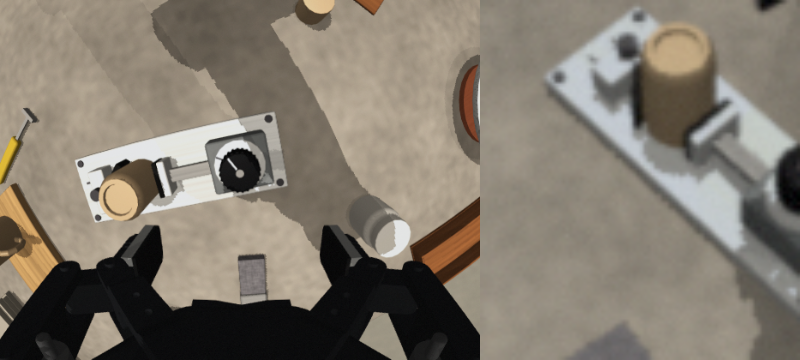

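The beaker is upright at home in the V, shoe tight against it, and the gripper is clear of everything.

```bash
python3 -c "
from plant import hand_in
print(hand_in())"
```

```text
the job is handed in; nothing more can be done
None
```

I clamped the beaker in the grinding clamp, stopped the knob at its click, and handed the job in after about 21 s of robot time; `hand_in()` gives no verdict.

- **Placing:** I gripped the beaker at 30 N. It touched the bed at about 9 N, 46.5 mm from the V's corner and centred to within 1–2 mm. I let go of it before touching the knob.
- **Turning:** I turned the knob about 2.7 rad clockwise. Wrist torque ran at about 0.13 N m while free, peaked at about 0.38 N m, and fell to 0.05 and then 0.08 N m. I stopped there, short of the hard stop.
- **Last checks:** The scene camera puts the beaker upright in the V with its axis 38 mm from the corner (nominal 39.6, networks good to about 4 mm). The shoe face is 67–68 mm from the corner (nominal 67.6). The gripper is open, clear of everything and reads about zero force. The ware and tools in the last picture looked undisturbed, but I did not measure them.

**Disagreements:**
- The joint torque reading was erratic near the click, so I relied on the wrist torque, which is good to about ±0.04 N m.
- The click came about 0.35 rad after the peak I measured, against a stated 0.4.
- The wrist camera's network missed the beaker in the last picture.
- I could not measure the clamping forces on the shoe and rest directly.
- One move call was refused because I left out the roll value; nothing moved.

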